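Load a sample rack into a barcode reader's lane

TASK

Load the rack of sample tubes into the tube reader: stand it on the loading deck with its tapered nose between the flared guides, then push it along the lane, gently, until the sprung buffer under the hood is pressed back and the catch holds the rack home. Do not ram the stop, and leave the other things on the bench where they are.

Things in the scene. Friction and masses are not known exactly. Their poses are not given: they have to be found in the camera images.
- rack: Loose grey plastic rack with five capped tubes fixed in it, about 0.26 kg. Origin under its middle; +x towards its tapered nose, z up. Foot 28 mm wide, 12 mm high; upper body 24 mm wide from 12 to 56 mm height (grip here, across y); caps reach 78 mm. Flat rear end at x = -55 mm, nose end at x = +55 mm. Each side of the foot has a 20 mm long notch that begins 24 mm behind the nose end.
- rack_nose (a point): Middle of the rack's nose end, 55 mm ahead of the rack's origin and 6 mm above its underside; axes as the rack.
- loader: The tube reader's loader, fixed to the bench. Origin at bench height on the lane's centre line at the throat, where the flared guides end; +x along the lane into the reader, z up. Its steel deck is 12 mm above the bench, 112 mm wide and begins at x = -110 mm. A white hood, 112 mm wide and 124 mm high over the bench, covers the lane from x = 71 to 184 mm.
- throat (a point): On the deck at the throat, 12 mm above the loader's origin, axes as the loader. Steel guides narrow from 58 mm apart at x = -45 mm to 30 mm here; rails 30 mm apart run on. All stand 16 mm above the deck. The hood's opening is 72 mm wide and 90 mm high over the deck.
- buffer (a joint): Travel of a sprung buffer (3 to 6.5 N) under the hood: 0 = out, 0.008 = level with the rigid stop it sits in. The stop's face lies where it was last clamped, loader x = 88 to 136 mm, unmeasured. The nose lifts a spring catch (3 to 5 N), then meets the buffer; at 0.005 the catch drops into the foot's notch and holds the rack. That takes 6 to 10 N of push; over 20 N would be ramming it.
- monitor: Computer monitor in front of the robot, fixed: screen 480 mm wide in y, 40 mm thick, centred 33 mm nearer the robot than the origin; it reaches 0.37 m above the bench. Origin at bench height under its stand. Reach over it, without touching it.
- petri_dishes: Bystander: two small clear petri dishes stacked, 61 mm across, 30 mm high; origin under the centre.
- timer: Bystander: white lab timer lying flat, 62 x 66 x 19 mm; origin under the centre.
- beaker: Bystander: small glass beaker, 44 mm across, 58 mm high; origin under the centre.
- reagent_bottle: Bystander: small reagent bottle, 40 mm across, 62 mm high; origin under the centre.
Things that resemble listed ones, but are neither listed nor needed, are in the scene too. What is shaped like the rack but yellow is not meant.

How it is judged:
On the way:
1. the rack is down on the loading deck with its nose between the guides (x of rack_nose in the frame of loader between -0.045 and 0.06 m and y of rack_nose in the frame of loader between -0.025 and 0.025 m and z of rack_nose in the frame of loader below 0.024 m and angle between rack's own z axis and vertical below 0.1 rad), for 0.2 s.
At the end, for the whole second after the job is handed in: The rack stands upright (within 0.1 rad), at rest and released, nose first in the lane under the hood, with the buffer pressed back more than 3.5 mm and held so by the catch (value of joint buffer above 0.0035 m and x of rack_nose in the frame of loader above 0.07 m and angle between rack's own z axis and vertical below 0.1 rad and linear speed of rack below 0.01 m/s); the robot touches nothing.
It fails at once if the loader is rammed: the contacts on it add up to more than 35 N (contact force between loader and anything else above 35 N).
It fails at once if the rack is tipped more than 0.6 rad (angle between rack's own z axis and vertical above 0.6 rad).
It fails at once if the arm strikes the monitor (over 5 N) (contact force between monitor and anything else above 5 N).
It fails at once if a bystander is pushed more than 20 mm from its place (distance of any of petri_dishes, timer, beaker, reagent_bottle from where it was at the start of the episode above 0.02 m).
It also fails if it takes over 64 s, if anything falls off the work surface, if the arm or the gripper's body presses on something with over 40 N, if the wrist force passes 120 N, or if a joint passes its speed limit or range.

ROBOT

A 7-joint arm with a two-finger parallel gripper is mounted at the origin on a cart in front of the work surface, level with it; the furniture and walls round the work are solid. World frame = base frame: x ahead of the robot, y to its left, z up, the work surface at z = 0. Lengths are in m, angles in rad, forces in N, time in s.
With the tool pointing down it reaches from about 0.425 to 0.925 m from the base axis. Payload 6.8 kg.
Tool frame: the origin (TCP) lies at the very end of the fingers, on their centre line; the grasp point (between the pads) lies 19 mm behind it (r.grip_point_offset is the distance from the TCP to the grasp point, in m); z points along the fingers, y is the line along which they close (so a half turn about z gives the same grasp; the last joint's range is limited). The gripper opens to 85 mm and grips with 20 to 120 N. Pads are 22 mm wide; open, the fingers measure 114 mm over their backs; the gripper's body (76 mm by 85 mm) begins 54 mm behind the grasp point. The pads swing forward as they close: fully open they stand 13 mm farther back than shut.
Start: joints at [-1.424, 0.477, 0.022, 1.555, -0.011, 1.109, -0.083], TCP at [0.17, 0.653, 0.231] pointing down, gripper open.
Joint ranges: [-2.96, 2.96], [-0.34, 2.1], [-1.41, 1.46], [0.24, 2.44], [-1.37, 4.51], [0.17, 1.92], [-2.96, 2.96]. Speed limits (rad/s): [2.39, 2.39, 3.14, 3.14, 3.14, 3.14, 3.14].

INTERFACE

Orientations are given as a rotation vector (axis times angle).
In Python, from bench import status, eyes, r gives the robot as it stands.
- The arm moves only by the shell command python3 -m crank 'ROWS' [OPENING] [FORCE]. ROWS is JSON, a list of rows, each a list of 6 numbers: the shift along the tool's x, y, z normalised to -1 to 1, where 1 is 0.02 m, then the turn, a rotation vector about the tool's x, y, z normalised to -1 to 1, where 1 is 45 degrees. A call has 1 to 12 rows; each row shifts and turns the commanded pose from where the row before left it, along the tool's axes as they then stand; what a row does not reach is not made up. A row lasts 1/10 s, in which the tool goes at most 50 mm and 8.59 degrees, less where a joint would pass 70% of its speed; a pose out of reach is approached as far as the arm can. A call with a number of a shift or a turn outside -1 to 1 is refused whole. A call with a gripper value outside its range is refused whole. OPENING is the opening, from 0 (shut) to 1 (fully open), set as the call begins (- or left out, the last holds). The fingers move at their own pace and stop on an object; FORCE is the grip in N (left out, the last holds). Time passes only in rows, so rows that do not move let the fingers close. It gives the time, the measured TCP pose, the force, the opening and the grip force at its end, in the units of the state.
- status.get_obs(): the state, without advancing time (a new reading comes with each control period).
- eyes.grab_frame(name): name is "side" or "top"; returns a dict with "image" (384x512x3 uint8, red, green, blue), "depth" (384x512 float32, m along the optical axis (not along the pixel's ray), 0 where there is no reading), "fovy" (degrees; the focal length in pixels is half the picture's height over the tangent of half this angle, whatever the lens; pixels are square), "cx", "cy" (the principal point, pixels), "world_to_cam" (4x4, takes a point from world to camera coordinates). Camera axes: x right, y up, looking along -z (the intrinsics and any distortion apply to the point x, -y, -z); pixel columns grow to the right and rows downward; lengths in m; the calibration is good to about 2 mm. A picture is of the moment at which its call begins.
- r.hand_in(): hands the job in; it is judged then, once.
The state is a dict: "clock": time; "joints": joint angles; "qvel": joint speeds; "tau": joint torques, N m; "tcp_pos": TCP position; "orientation": TCP orientation; "contact_force": force on the tool from outside, world axes, zero at the start; "moment": the same for the moment, N m; "grip_width": finger opening in m; "gripper_force": force on a finger pad.
Only numpy, scipy, OpenCV 4.12 (cv2) and the standard library are available. Lean on these libraries where they do the work, as an engineer would, in place of code of your own. Each camera call takes 0.05 s, during which the arm holds its last target. There are 200 camera calls.

## Working session

There is one attempt and no reset: what is moved stays moved. The work goes in short steps, Python scripts to look and compute and a shell command to move; the robot and the scene stay as the last step left them, time stands still between calls to the robot, and variables do not carry over. Pictures are saved under pics/ and viewed, at most 10 in all, crops included, and the job is handed in when it is done.

```bash
mkdir -p pics; ls
cat > h.py <<'E'
import numpy as np, cv2
from bench import status, eyes, r
from scipy.spatial.transform import Rotation as R
def grab(n):
    f=eyes.grab_frame(n); f['W']=cloud(f); return f
def cloud(f):
    d=f['depth']; h,w=d.shape; fl=h/2/np.tan(np.radians(f['fovy'])/2)
    u,v=np.meshgrid(np.arange(w),np.arange(h))
    p=np.stack([(u-f['cx'])/fl*d,-(v-f['cy'])/fl*d,-d,np.ones_like(d)],-1)
    W=(p@np.linalg.inv(f['world_to_cam']).T)[...,:3]; W[d==0]=np.nan
    return W
def save(f,name,crop=None,s=1):
    im=f['image'][...,::-1]
    if crop: a,b,c,d=crop; im=im[b:d,a:c]
    cv2.imwrite('pics/'+name,cv2.resize(im,None,fx=s,fy=s,interpolation=cv2.INTER_CUBIC))
E
python3 - <<'E'
from h import *
o=status.get_obs(); print({k:np.round(v,3) for k,v in o.items()})
ims=[]
for n in ['top','side']:
    f=grab(n); print(n,{k:f[k] for k in f if k not in('image','depth','W')}, f['depth'].min(),f['depth'].max())
    save(f,n+'0.png',s=1.5); np.savez('f_'+n,**f)
E
```

```text
pics
{'clock': np.float64(0.0), 'joints': array([-1.424,  0.478,  0.022,  1.556, -0.011,  1.109, -0.083]), 'qvel': array([ 0.001,  0.   , -0.002, -0.001,  0.   ,  0.002, -0.001]), 'tau': array([-1.0000e-03, -5.9644e+01,  1.6080e+00, -2.8121e+01,  1.2000e-02,
        9.0000e-03, -0.0000e+00]), 'tcp_pos': array([0.17 , 0.653, 0.23 ]), 'orientation': array([-3.990e-01, -3.116e+00,  3.000e-03]), 'contact_force': array([0.088, 0.473, 1.544]), 'moment': array([-0.006, -0.018,  0.024]), 'gripper_force': np.float64(0.0), 'grip_width': np.float64(0.086)}
top {'fovy': 43.594394974277634, 'cx': 255.0169739481189, 'cy': 195.1965279425646, 'world_to_cam': array([[-0.00969028, -0.99994951, -0.00266003, -0.04540097],
       [ 0.99534411, -0.0099007 ,  0.0958753 , -0.54178428],
       [-0.09589679, -0.00171859,  0.9953898 , -1.36956225],
       [ 0.        ,  0.        ,  0.        ,  1.        ]])} 0.0 2.2966847
side {'fovy': 46.33925504228712, 'cx': 252.21185335983017, 'cy': 191.56414502644023, 'world_to_cam': array([[ 0.93301151, -0.35983704, -0.00261445, -0.54042005],
       [ 0.24199136,  0.62204235,  0.74464991, -0.14897445],
       [-0.26632632, -0.69539961,  0.66745013, -1.16062067],
       [ 0.        ,  0.        ,  0.        ,  1.        ]])} 0.0 3.9991808
```

View pics/top0.png

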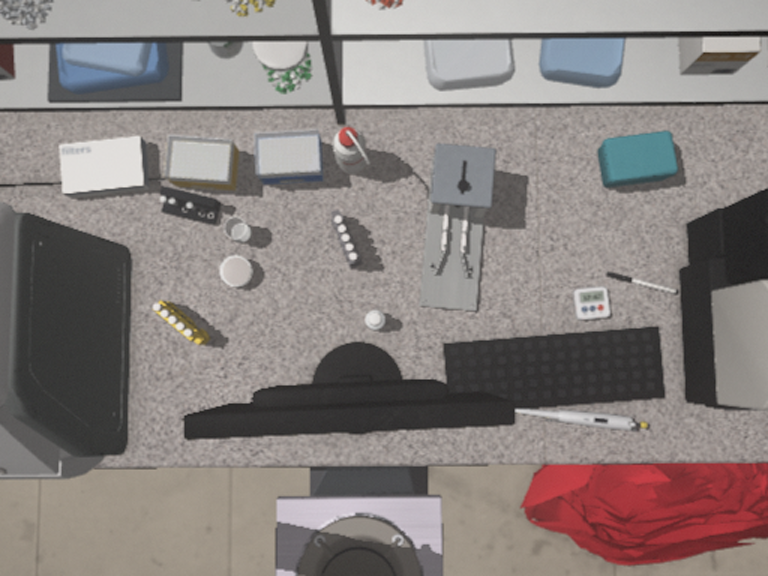

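View pics/side0.png

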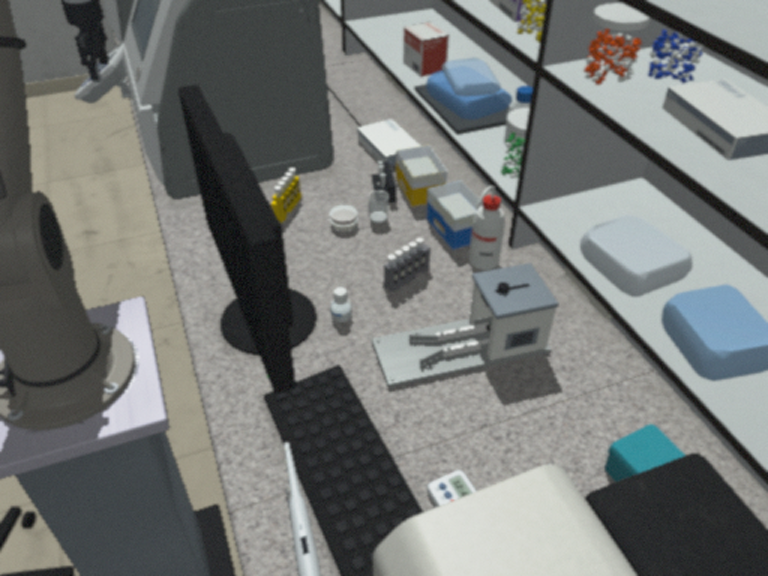

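The top picture (1.5x) shows the grey rack at about (346,240), the loader with its deck at (453,270) and hood at (463,175), the monitor at (350,410), the bottle at (375,320), the dishes at (236,270), the beaker at (238,232) and the timer at (592,303). Things that could be taken for the rack are the grey rack (346,240), the yellow rack (180,322) and the black block with white caps (190,205). By the description it is the grey one. Next I crop it closely and measure.

Run:
```python
from h import *
t=dict(np.load('f_top.npz')); s=dict(np.load('f_side.npz'))
a=cv2.resize(t['image'][130:190,205:265],(480,480),interpolation=cv2.INTER_CUBIC)
b=cv2.resize(s['image'][150:200,245:300],(528,480),interpolation=cv2.INTER_CUBIC)
cv2.imwrite('pics/rack1.png',cv2.resize(np.hstack([a,b])[...,::-1],None,fx=.79,fy=.79))
def rect(P,name):
    P=P[np.isfinite(P).all(1)]
    c,sz,an=cv2.minAreaRect((P[:,:2]*1000).astype(np.float32)); print(name,len(P),np.round(c,1),np.round(sz,1),round(an,1),'z',np.round(np.percentile(P[:,2],[5,50,95]),4))
def reg(f,u0,v0,u1,v1,z0,z1):
    P=f['W'][v0:v1,u0:u1].reshape(-1,3); return P[(P[:,2]>z0)&(P[:,2]<z1)]
rect(reg(t,205,130,265,190,.045,.09),'rack top')
rect(reg(s,245,150,300,200,.045,.09),'rack side upper')
rect(reg(s,245,150,300,200,.003,.012),'rack side foot')
rect(reg(t,275,85,340,215,.11,.14),'hood top')
rect(reg(s,300,170,380,250,.115,.14),'hood side')
rect(reg(t,275,130,340,215,.007,.017),'deck')
rect(reg(t,275,130,340,215,.02,.04),'guides')
rect(reg(t,100,245,360,300,.30,.5),'monitor')
rect(reg(t,240,200,262,225,.04,.09),'bottle')
rect(reg(t,220,75,250,112,.03,.3),'washbottle')
```

```text
rack top 305 [648.3  20.1] [109.6  24.6] 21.3 z [0.0488 0.0577 0.0799]
rack side upper 345 [687.5  38. ] [196.8  32.4] 25.0 z [0.0473 0.0589 0.0785]
rack side foot 152 [672.1  65.2] [236.6 167.4] 67.5 z [0.0031 0.0055 0.0112]
hood top 1636 [ 747.5 -201.9] [112.3 114.1] 84.2 z [0.1186 0.1229 0.1281]
hood side 1375 [ 748.5 -200.2] [114.8 114.7] 84.9 z [0.1198 0.1235 0.1267]
deck 2001 [ 612.8 -192.4] [158.6 247.6] 89.4 z [0.0077 0.0112 0.0156]
guides 271 [ 644.3 -189.1] [101.5 138.9] 83.3 z [0.0215 0.0272 0.0339]
monitor 5835 [ 3.399e+02 -3.000e-01] [ 68. 480.] 2.0 z [0.312  0.367  0.3715]
bottle 63 [488.7 -36.6] [23.1 22.1] 43.8 z [0.05   0.0606 0.0635]
washbottle 552 [827.3  10.4] [146.3  61.5] 7.7 z [0.0452 0.1208 0.1871]
```

View pics/rack1.png

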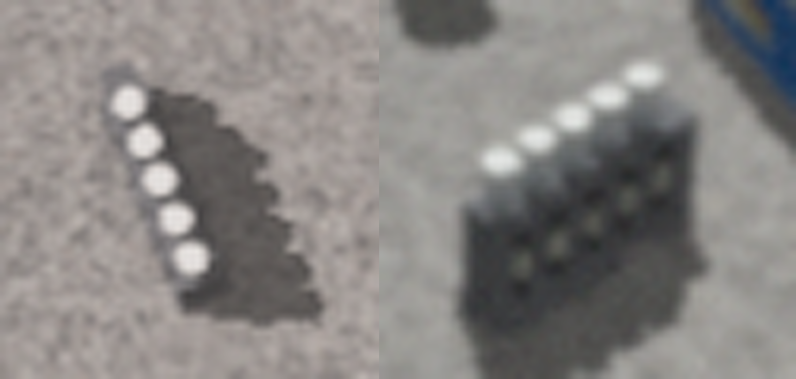

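Run:
```python
from h import *
t=dict(np.load('f_top.npz')); s=dict(np.load('f_side.npz'))
for f in(t,s): print('cam',np.round(np.linalg.inv(f['world_to_cam'])[:3,3],3))
an=np.radians(21.3); c=np.array([.6483,.0201]); A=np.array([[np.cos(an),np.sin(an)],[-np.sin(an),np.cos(an)]])
for f,n in((t,'top'),(s,'side')):
    W=f['W']; L=(W[...,:2]-c)@A.T; Z=W[...,2]
    near=(abs(L[...,0])<.075)&(abs(L[...,1])<.03)
    for z0,z1 in((.003,.012),(.012,.03),(.03,.045),(.045,.06),(.06,.085)):
        m=near&(Z>z0)&(Z<z1); l=L[m]*1000
        print(n,z0,m.sum(),'x',np.round([l[:,0].min(),l[:,0].max()],1) if len(l) else '')
        for b in range(-70,70,10):
            q=l[(l[:,0]>=b)&(l[:,0]<b+10)]
            if len(q): print((b,len(q),round(q[:,1].min()),round(q[:,1].max())),end=' ')
        print()
    im=f['image'].astype(int); m=near&(Z>.066)&(im.min(-1)>190); print('caps mean',L[m].mean(0)*1000, [L[m][:,0].min(),L[m][:,0].max()])
# hue/gray profile along side image
v,u=160,250
b=cv2.resize(s['image'][155:200,252:298],(800,782),interpolation=cv2.INTER_LANCZOS4)[...,::-1]
b=np.clip(b.astype(float)*1.7,0,255).astype(np.uint8)
cv2.imwrite('pics/rack2.png',cv2.resize(b,(600,586)))
```

```text
cam [ 0.407 -0.053  1.415]
cam [ 0.231 -0.909  0.884]
top 0.003 86 x [-72.1  74.5]
(-70, 5, -30, 11) (-60, 8, -8, 30) (-50, 5, -13, 28) (-40, 9, -14, 30) (-30, 7, -27, 27) (-20, 5, -29, 25) (-10, 6, -17, 29) (0, 4, -26, 29) (10, 4, -26, 25) (20, 8, -28, 22) (30, 3, -26, 21) (40, 2, -21, 20) (50, 2, -27, -23) (60, 8, -21, 22) 
top 0.012 17 x [-55.3  39.3]
(-60, 7, -11, 11) (-50, 1, -14, -14) (-30, 1, 13, 13) (-20, 2, 12, 13) (-10, 1, 13, 13) (0, 2, -14, -13) (30, 3, -14, 13) 
top 0.03 8 x [-55.2  55.3]
(-60, 6, -8, 10) (-40, 1, -12, -12) (50, 1, 4, 4) 
top 0.045 177 x [-54.8  54.8]
(-60, 17, -11, 12) (-50, 15, -12, 12) (-40, 22, -11, 12) (-30, 11, -12, 12) (-20, 19, -12, 11) (-10, 10, -11, 12) (0, 21, -12, 12) (10, 11, -11, 11) (20, 17, -12, 12) (30, 12, -12, 12) (40, 15, -8, 8) (50, 7, -5, 7) 
top 0.06 128 x [-52.2  36.9]
(-60, 4, -3, 3) (-50, 17, -6, 7) (-40, 8, -4, 5) (-30, 18, -7, 8) (-20, 12, -6, 9) (-10, 15, -7, 7) (0, 13, -5, 7) (10, 14, -6, 11) (20, 16, -7, 6) (30, 11, -6, 7) 
caps mean [-6.16286442  1.35742683] [np.float64(-0.049953778983283494), np.float64(0.0369017135461588
[... 578 characters left out ...]
6) (-30, 11, -13, -10) (-20, 9, -12, -8) (-10, 12, -13, -9) (0, 8, -12, -7) (10, 10, -12, -7) (20, 8, -13, -8) (30, 11, -13, -9) (40, 4, -9, -7) (50, 7, -7, -5) 
side 0.045 180 x [-55.1  59. ]
(-60, 20, -9, 12) (-50, 21, -11, 13) (-40, 15, -13, 0) (-30, 15, -11, 3) (-20, 19, -12, 1) (-10, 13, -13, 6) (0, 14, -10, 3) (10, 16, -12, 1) (20, 16, -13, 3) (30, 15, -15, 3) (40, 8, -11, 7) (50, 8, -6, 11) 
side 0.06 163 x [-52.2  39.9]
(-60, 3, -1, 1) (-50, 25, -6, 6) (-40, 11, -6, 2) (-30, 25, -7, 7) (-20, 12, -7, 5) (-10, 20, -7, 7) (0, 15, -5, 5) (10, 20, -10, 6) (20, 14, -7, 5) (30, 18, -6, 9) 
caps mean [-7.21185786  2.00196485] [np.float64(-0.0493152769992072), np.float64(0.03753953165303977)]
```

View pics/rack2.png

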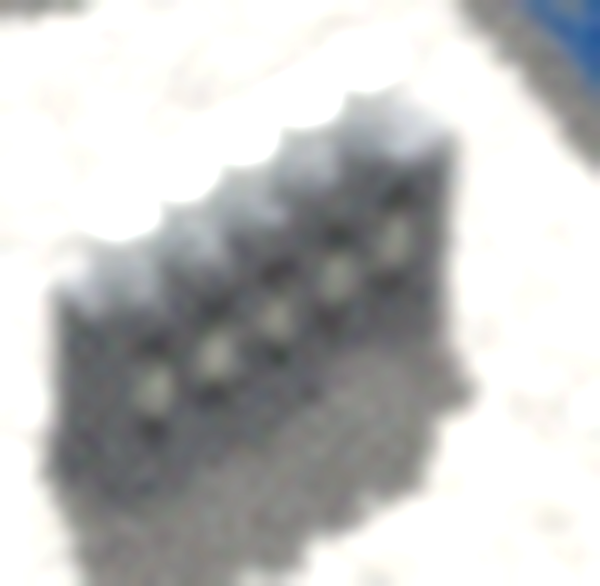

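The crop shows the foot and body at the grey rack. In the depth data the body narrows to ±5 mm only at its far end (+x'), so the nose points along yaw +21°. The rack pose is about (0.648, 0.020). Next I refine the loader axis and check obstacle heights for the route.

Run:
```python
from h import *
t=dict(np.load('f_top.npz')); s=dict(np.load('f_side.npz'))
yaw=np.radians(-5.4); hc=np.array([.748,-.2011])
A=np.array([[np.cos(yaw),np.sin(yaw)],[-np.sin(yaw),np.cos(yaw)]])
o=hc-A[0]*.1275; print('origin',o)
for f in(t,s):
    L=(f['W'][...,:2]-o)@A.T*1000; Z=f['W'][...,2]
    m=(Z>.021)&(Z<.034)&(abs(L[...,1])<50)&(L[...,0]>-60)&(L[...,0]<68); l=L[m]
    for b in range(-60,70,10):
        q=l[(l[:,0]>=b)&(l[:,0]<b+10),1]; p,n=q[q>0],q[q<0]
        if len(p) and len(n): print(b,np.round([n.min(),np.median(n),n.max(),p.min(),np.median(p),p.max()],1))
    m=(Z>.009)&(Z<.015)&(abs(L[...,1])<80)&(L[...,0]<-20)&(L[...,0]>-130); print('deck',L[m].min(0),L[m].max(0),np.percentile(L[m],[2,98],axis=0))
W=np.concatenate([t['W'].reshape(-1,3),s['W'].reshape(-1,3)]); W=W[np.isfinite(W).all(1)]
for x in np.arange(0,1.05,.1):
    print(round(x,1),[ (lambda q: round(float(np.percentile(q,99)),2) if len(q)>3 else None)(W[(abs(W[:,0]-x)<.05)&(abs(W[:,1]-y)<.05),2]) for y in np.arange(.8,-.55,-.1)])
```

```text
origin [ 0.62106585 -0.18910119]
-50 [-32.1 -29.3 -29.1  29.   29.4  32.1]
-40 [-28.6 -26.2 -25.2  26.8  27.1  29.6]
-30 [-25.6 -24.6 -21.3  22.2  24.8  24.8]
-20 [-21.7 -20.9 -18.5  19.5  19.7  22.6]
-10 [-18.  -17.7 -17.3  17.5  17.6  20.4]
0 [-23.1 -19.4 -14.5  15.3  18.3  21.3]
10 [-22.5 -19.  -15.8  16.   19.4  22.7]
20 [-21.6 -18.2 -15.   16.9  19.8  23. ]
30 [-23.  -18.7 -14.8  15.   17.9  21.6]
40 [-22.8 -19.9 -16.7  15.1  18.3  21.5]
50 [-22.2 -18.5 -15.5  15.8  19.4  22.5]
60 [-32.6 -21.3 -15.3  17.2  20.2  22.6]
deck [-111.09628783  -54.98711819] [-20.05361445  56.39235425] [[-108.65475475  -52.93495989]
 [ -21.65608567   53.8671646 ]]
-50 [-30.9 -29.3 -28.   28.3  30.3  33.9]
-40 [-28.3 -26.4 -23.9  25.6  30.3  32. ]
-30 [-25.8 -23.8 -22.4  20.7  26.   28. ]
-20 [-21.3 -20.9 -14.6  20.8  22.7  24.6]
-10 [-20.  -18.1 -14.5  17.8  20.   23.2]
0 [-22.3 -18.  -12.2  16.8  18.8  24.2]
10 [-22.1 -19.7 -16.7  15.2  18.9  23.3]
20 [-22.1 -19.1 -12.1  17.   19.   23.8]
30 [-21.8 -20.  -14.3  15.3  19.   26.7]
40 [-23.7 -19.2 -15.   16.1  17.9  21.2]
50 [-22.7 -19.6 -10.8  15.7  18
[... 451 characters left out ...]
 [0.35, 0.38, 0.41, 0.43, 0.4, 0.01, 0.37, 0.37, 0.37, 0.37, 0.37, 0.02, 0.03, 0.03]
0.4 [None, None, None, 0.47, 0.47, 0.04, 0.01, 0.32, 0.32, 0.32, 0.36, 0.03, 0.03, 0.03]
0.5 [None, None, None, 0.48, 0.47, 0.08, 0.01, 0.01, 0.06, 0.03, 0.02, 0.02, 0.03, 0.03]
0.6 [None, None, None, 0.48, 0.47, 0.03, 0.04, 0.01, 0.08, 0.02, 0.03, 0.0, 0.01, 0.01]
0.7 [0.0, 0.01, 0.04, 0.04, 0.05, 0.05, 0.06, 0.01, 0.08, 0.12, 0.13, 0.12, 0.01, 0.05]
0.8 [0.01, 0.01, 0.04, 0.04, 0.08, 0.08, 0.08, 0.08, 0.19, 0.12, 0.13, 0.13, 0.0, 0.07]
0.9 [0.11, 0.21, 0.18, 0.46, 0.44, 0.41, 0.44, 0.46, 0.5, 0.51, 0.57, 0.57, 0.57, 0.4]
1.0 [0.11, 0.21, 0.21, 0.21, 0.21, 0.4, 0.44, 0.44, 0.51, 0.51, 0.57, 0.57, 0.4, 0.17]
```

```bash
cat > to.py <<'E'
# offset from the TCP to a world target, in row units (sum over rows)
import sys; from h import *
x,y,z,yaw=map(float,sys.argv[1:5]); o=status.get_obs(); M=R.from_rotvec(o['orientation'])
T=R.from_euler('z',yaw,degrees=True)*R.from_matrix(np.diag([-1.,1,-1]))
print('tcp',np.round(o['tcp_pos'],4),'t',round(float(o['clock']),2),'j',np.round(o['joints'],2),'F',np.round(o['contact_force'],1))
print('shift now',np.round(M.inv().apply(np.array([x,y,z])-o['tcp_pos'])/.02,2),'in target axes',np.round(T.inv().apply(np.array([x,y,z])-o['tcp_pos'])/.02,2),'turn',np.round((M.inv()*T).as_rotvec()/np.radians(45),3),'w',round(float(o['grip_width']),4))
E
python3 -m crank '[[0,0,-1,0,0,0],[0,0,-1,0,0,-0.1],[0,0,-1,0,0,-0.1],[0,0,-1,0,0,-0.1],[0,0,-1,0,0,-0.1],[0,0,-1,0,0,-0.1],[0,0,-1,0,0,-0.1],[0,0,-1,0,0,-0.1],[0,0,-1,0,0,-0.1],[0,0,-1,0,0,0],[0,0,-1,0,0,0],[0,0,-1,0,0,0]]' 1 60
python3 -m crank '[[0,0,-1,0,0,0],[0,0,-1,0,0,0],[0,0,-1,0,0,0],[0,0,-1,0,0,0],[0,0,-1,0,0,0],[0,0,-1,0,0,0]]'
python3 to.py .6092 .0048 .56 21.3
```

```text
clock: 1.3
tcp_pos: [0.1701, 0.653, 0.4716]
orientation: [0.583, -3.087, 0.001]
contact_force: [-0.9, -0.1, -0.4]
grip_width: 0.0858
gripper_force: 0.0
clock: 1.9
tcp_pos: [0.1701, 0.6531, 0.5916]
orientation: [0.583, -3.087, 0.001]
contact_force: [0.7, 0.9, -0.1]
grip_width: 0.0853
gripper_force: 0.0
tcp [0.1701 0.6531 0.5916] t 1.9 j [-1.38  0.42 -0.06  0.86  0.02  1.87  0.52] F [ 0.7  0.9 -0.1]
shift now [ -8.61 -38.19   1.61] in target axes [ -8.68 -38.17   1.58] turn [-0.001 -0.001  0.002] w 0.0853
```

```bash
python3 -m crank '[[-0.23,-1,0,0,0,0],[-0.23,-1,0,0,0,0],[-0.23,-1,0,0,0,0],[-0.23,-1,0,0,0,0],[-0.23,-1,0,0,0,0],[-0.23,-1,0,0,0,0],[-0.23,-1,0,0,0,0],[-0.23,-1,0,0,0,0],[-0.23,-1,0,0,0,0],[-0.23,-1,0,0,0,0],[-0.23,-1,0,0,0,0],[-0.23,-1,0,0,0,0]]'
python3 -m crank '[[-0.23,-1,0,0,0,0],[-0.23,-1,0,0,0,0],[-0.23,-1,0,0,0,0],[-0.23,-1,0,0,0,0],[-0.23,-1,0,0,0,0],[-0.23,-1,0,0,0,0],[-0.23,-1,0,0,0,0],[-0.23,-1,0,0,0,0],[-0.23,-1,0,0,0,0],[-0.23,-1,0,0,0,0],[-0.23,-1,0,0,0,0],[-0.23,-1,0,0,0,0]]'
python3 to.py .6092 .0048 .56 21.3
```

```text
clock: 3.1
tcp_pos: [0.3097, 0.4488, 0.591]
orientation: [0.583, -3.087, 0.001]
contact_force: [0.4, -0.3, 0.3]
grip_width: 0.0853
gripper_force: 0.0
clock: 4.3
tcp_pos: [0.4484, 0.2454, 0.5911]
orientation: [0.583, -3.087, 0.0]
contact_force: [-0.5, 0.4, -0.0]
grip_width: 0.0854
gripper_force: 0.0
tcp [0.4484 0.2454 0.5911] t 4.3 j [-0.82  0.07  0.21  1.31 -0.02  1.76  1.34] F [-0.5  0.4 -0. ]
shift now [ -3.1  -14.14   1.55] in target axes [ -3.12 -14.13   1.55] turn [ 0.    -0.001  0.002] w 0.0854
```

```bash
python3 -m crank '[[-0.22,-1,0,0,0,0],[-0.22,-1,0,0,0,0],[-0.22,-1,0,0,0,0],[-0.22,-1,0,0,0,0],[-0.22,-1,0,0,0,0],[-0.22,-1,0.3,0,0,0],[-0.22,-1,0.5,0,0,0],[-0.22,-1,0.8,0,0,0],[-0.22,-1,1,0,0,0],[-0.22,-1,1,0,0,0],[-0.22,-1,1,0,0,0],[-0.22,-1,1,0,0,0]]'
python3 -m crank '[[-0.22,-1,1,0,0,0],[-0.22,-1,1,0,0,0],[0,-0.1,1,0,0,0],[0,0,1,0,0,0],[0,0,1,0,0,0],[0,0,1,0,0,0],[0,0,1,0,0,0],[0,0,1,0,0,0],[0,0,1,0,0,0],[0,0,1,0,0,0],[0,0,1,0,0,0]]'
python3 to.py .6092 .0048 .12 21.3
```

```text
clock: 5.5
tcp_pos: [0.5849, 0.0413, 0.4783]
orientation: [0.583, -3.087, -0.0]
contact_force: [-0.6, -0.8, -0.3]
grip_width: 0.0854
gripper_force: 0.0
clock: 6.6
tcp_pos: [0.6079, 0.0063, 0.2583]
orientation: [0.583, -3.087, -0.0]
contact_force: [0.8, 0.5, -0.2]
grip_width: 0.0854
gripper_force: 0.0
tcp [0.6079 0.0063 0.2583] t 6.6 j [-0.42  0.36  0.39  1.71 -0.15  1.1   1.97] F [ 0.8  0.5 -0.2]
shift now [-0.03 -0.09  6.91] in target axes [-0.03 -0.09  6.91] turn [ 0.    -0.     0.002] w 0.0854
```

```bash
python3 -m crank '[[-0.03,-0.09,1,0,0,0],[0,0,1,0,0,0],[0,0,1,0,0,0],[0,0,1,0,0,0],[0,0,1,0,0,0],[0,0,1,0,0,0],[0,0,1,0,0,0],[0,0,0,0,0,0]]'
python3 - <<'E'
from h import *
f=grab('side'); save(f,'near1.png',(200,80,330,210),4.5)
E
```

```text
clock: 7.4
tcp_pos: [0.6072, 0.0049, 0.1165]
orientation: [0.582, -3.081, -0.001]
contact_force: [0.4, 0.9, 0.9]
grip_width: 0.0856
gripper_force: 0.0
```

View pics/near1.png

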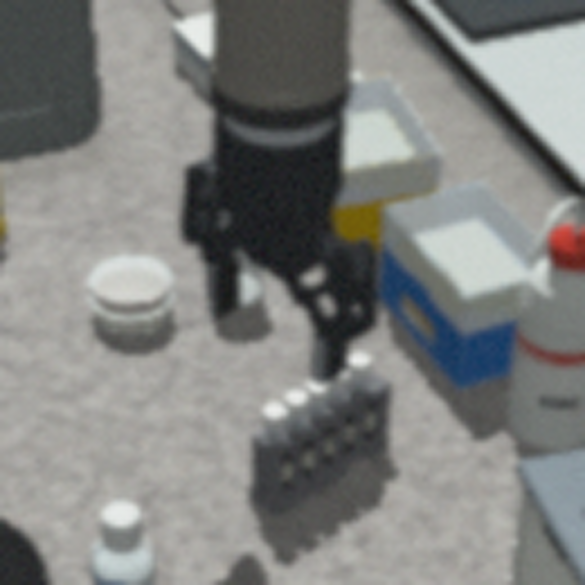

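```bash
python3 -m crank '[[-0.09,-0.04,0.75,0,0,0],[0,0,0.75,0,0,0],[0,0,0.75,0,0,0],[0,0,0.75,0,0,0],[0,0,0.75,0,0,0],[0,0,0.75,0,0,0],[0,0,0,0,0,0]]'
python3 -m crank '[[0,0,0,0,0,0],[0,0,0,0,0,0],[0,0,0,0,0,0],[0,0,0,0,0,0],[0,0,0,0,0,0],[0,0,0,0,0,0],[0,0,0,0,0,0],[0,0,0,0,0,0],[0,0,0,0,0,0]]' 0 60
python3 -m crank '[[0,0,-0.25,0,0,0],[0,0,-0.5,0,0,0],[0,0,-1,0,0,0],[0,0,-1,0,0,0],[0,0,-1,0,0,0],[0,0,0,0,0,0],[0,0,0,0,0,0]]'
python3 to.py .6092 .0048 .12 21.3
python3 - <<'E'
from h import *
f=grab('side'); save(f,'near2.png',(200,80,330,210),4.5)
E
```

```text
clock: 8.15
tcp_pos: [0.6097, 0.005, 0.0267]
orientation: [0.583, -3.083, -0.001]
contact_force: [-0.4, -0.2, -0.7]
grip_width: 0.0851
gripper_force: 0.0
clock: 9.05
tcp_pos: [0.6119, 0.0051, 0.03]
orientation: [-0.583, 3.086, 0.0]
contact_force: [-1.4, 0.6, 6.4]
grip_width: 0.0234
gripper_force: 59.0
clock: 9.75
tcp_pos: [0.6114, 0.0051, 0.1043]
orientation: [-0.583, 3.087, 0.0]
contact_force: [-0.8, -0.2, -3.0]
grip_width: 0.0228
gripper_force: 59.1
tcp [0.6114 0.0051 0.1043] t 9.75 j [-0.36  0.54  0.34  1.84 -0.24  0.81  2.04] F [-0.8 -0.2 -3. ]
shift now [ 0.11  0.03 -0.78] in target axes [ 0.11  0.03 -0.78] turn [0.    0.001 0.002] w 0.0228
```

View pics/near2.png

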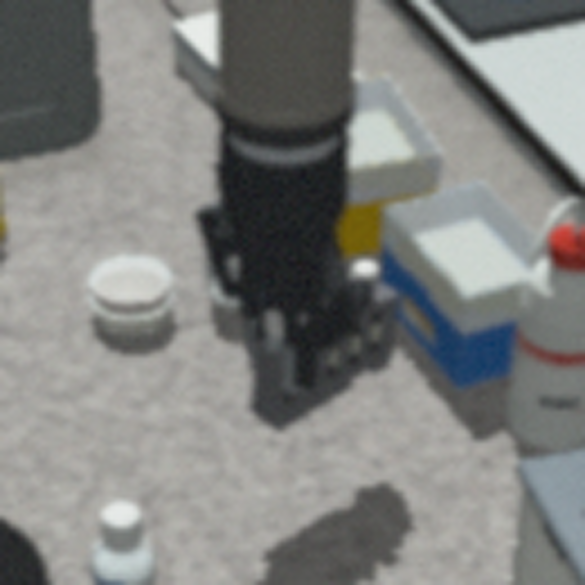

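The rack hangs level in the grip (about (320,340) in the crop), nose at the right. Now I raise it, turn it to the lane's heading and carry it to the deck.

```bash
python3 -m crank '[[0,0,-0.3,0,0,0.1],[0,0,-0.3,0,0,0.1],[0,0,-0.3,0,0,0.1],[0,0,-0.3,0,0,0.1],[0,0,-0.3,0,0,0.1],[0,0,0,0,0,0.09],[0,0,0,0,0,0]]'
python3 to.py .5265 -.1802 .13 -5.4
```

```text
clock: 10.5
tcp_pos: [0.6106, 0.0051, 0.133]
orientation: [-0.142, -3.136, 0.001]
contact_force: [0.3, -0.2, -2.8]
grip_width: 0.0229
gripper_force: 59.1
tcp [0.6106 0.0051 0.133 ] t 10.5 j [-0.46  0.52  0.48  1.83 -0.3   0.87  1.64] F [ 0.3 -0.2 -2.8]
shift now [ 3.35 -9.61  0.16] in target axes [ 3.32 -9.62  0.15] turn [-0.001 -0.003  0.005] w 0.0229
```

```bash
python3 -m crank '[[0.1,-0.5,0,0,0,0],[0.3,-0.9,0,0,0,0],[0.3,-0.9,0,0,0,0],[0.3,-0.9,0,0,0,0],[0.3,-0.9,0,0,0,0],[0.3,-0.9,0,0,0,0],[0.3,-0.9,0,0,0,0],[0.3,-0.9,0,0,0,0],[0.3,-0.9,0,0,0,0],[0.3,-0.9,0,0,0,0],[0.3,-0.9,0,0,0,0.005],[0.2,-0.15,0,0,0,0]]'
python3 -m crank '[[0,0,0,0,0,0],[0,0,0,0,0,0]]'
python3 to.py .5265 -.1802 .13 -5.4
python3 - <<'E'
from h import *
f=grab('side'); g=grab('top'); save(f,'near3.png',(110,20,400,260),2.7)
np.savez('g_side',**f); np.savez('g_top',**g)
o=status.get_obs(); M=R.from_rotvec(o['orientation'])
for q,n in((f,'side'),(g,'top')):
    W=q['W'].reshape(-1,3); W=W[np.isfinite(W).all(1)]; T=M.inv().apply(W-o['tcp_pos'])*1000
    ahead=-T[:,0]; m=(ahead>44)&(ahead<115)&(abs(T[:,1])<18)&(T[:,2]>-70)&(T[:,2]<50); print(n,m.sum())
    if m.sum()>5:
        print('ahead max',np.percentile(ahead[m],[95,99,100]),'z up pct',np.percentile(-T[m,2],[0,1,50,99,100]),'y',np.percentile(T[m,1],[1,50,99]))
        for b in range(44,104,10):
            k=m&(ahead>=b)&(ahead<b+10)
            if k.sum(): print(b,k.sum(),'y',np.round(np.percentile(T[k,1],[3,50,97]),1),'h',np.round(np.percentile(-T[k,2],[0,3,97]),1))
E
```

```text
clock: 11.7
tcp_pos: [0.5263, -0.1855, 0.1346]
orientation: [0.156, 3.138, -0.002]
contact_force: [-0.6, -0.2, -3.0]
grip_width: 0.0228
gripper_force: 59.1
clock: 11.9
tcp_pos: [0.5285, -0.1806, 0.1343]
orientation: [0.146, 3.138, 0.001]
contact_force: [0.4, 0.2, -2.5]
grip_width: 0.0229
gripper_force: 59.1
tcp [ 0.5285 -0.1806  0.1343] t 11.9 j [-0.18  0.44  0.51  1.95 -0.29  0.82  1.97] F [ 0.4  0.2 -2.5]
shift now [0.1  0.01 0.22] in target axes [0.1  0.01 0.22] turn [0.001 0.    0.001] w 0.0229
side 491
ahead max [92.67038396 95.25905196 96.29786331] z up pct [-33.07424394 -29.25293257  13.78721307  48.35567382  50.14473666] y [-14.66395454  -8.75093203   8.4014221 ]
44 118 y [-14.  -10.1   7.3] h [-31.7 -25.7  48.2]
54 87 y [-13.3 -10.1   4.6] h [-29.3 -27.4  47.6]
64 120 y [-13.5  -9.2   4.7] h [-33.1 -27.9  47.9]
74 78 y [-14.6 -10.6   2.7] h [-29.2 -27.3  47. ]
84 75 y [-12.7  -6.8   5.7] h [-28.3 -25.5  21.7]
94 13 y [-9.3 -5.8  4.3] h [-29.3 -27.3  20.2]
top 0
```

View pics/near3.png

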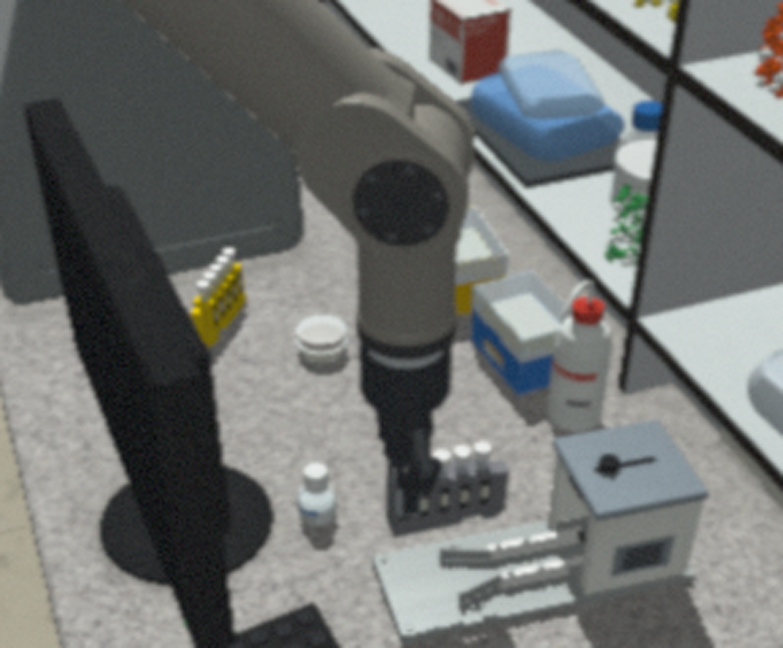

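Run:
```python
from h import *
f=dict(np.load('g_side.npz'))
for u,v in((400,200),(300,110),(330,180),(300,150),(250,100),(200,50),(240,120),(320,20),(200,80)):
    U,V=int(110+u/2.7),int(20+v/2.7); print((u,v),np.round(f['W'][V,U],3))
```

```text
(400, 200) [ 0.507 -0.221  0.463]
(300, 110) [ 0.449 -0.187  0.525]
(330, 180) [ 0.465 -0.195  0.475]
(300, 150) [ 0.448 -0.187  0.496]
(250, 100) [ 0.421 -0.163  0.525]
(200, 50) [ 0.394 -0.153  0.561]
(240, 120) [0.559 0.44  0.214]
(320, 20) [ 0.473 -0.162  0.572]
(200, 80) [0.519 0.445 0.269]
```

Nose is 95 mm ahead of the TCP and the underside is 30 mm below it. The forearm clears the monitor by well over 5 cm. Lowering onto the deck.

```bash
python3 -m crank '[[0.05,0,0.6,0,0,0],[0,0,0.8,0,0,0],[0,0,0.8,0,0,0],[0,0,0.8,0,0,0],[0,0,0.6,0,0,0],[0,0,0.4,0,0,0],[0,0,0.3,0,0,0],[0,0,0.1,0,0,0],[0,0,0,0,0,0]]'
python3 -m crank '[[0,0,0.06,0,0,0],[0,0,0.06,0,0,0],[0,0,0.06,0,0,0],[0,0,0,0,0,0]]'
python3 to.py .5265 -.1802 .042 -5.4
```

```text
clock: 12.9
tcp_pos: [0.5276, -0.1813, 0.0463]
orientation: [0.147, 3.138, -0.0]
contact_force: [0.2, 0.4, -2.5]
grip_width: 0.023
gripper_force: 59.1
clock: 13.3
tcp_pos: [0.5275, -0.1812, 0.0427]
orientation: [0.147, 3.138, 0.0]
contact_force: [-0.3, -0.3, -2.4]
grip_width: 0.0228
gripper_force: 59.1
tcp [ 0.5275 -0.1812  0.0427] t 13.3 j [-0.11  0.58  0.42  2.   -0.38  0.64  2.04] F [-0.3 -0.3 -2.4]
shift now [0.05 0.05 0.04] in target axes [0.05 0.05 0.04] turn [0.    0.    0.001] w 0.0228
```

```bash
python3 -m crank '[[0,0.05,0.05,0,0,0],[0,0,0.03,0,0,0],[0,0,0,0,0,0]]'
python3 -m crank '[[0,0,0.03,0,0,0],[0,0,0,0,0,0]]'
```

```text
clock: 13.6
tcp_pos: [0.5276, -0.1806, 0.042]
orientation: [0.148, 3.138, 0.0]
contact_force: [-3.2, 1.0, 7.0]
grip_width: 0.023
gripper_force: 60.2
clock: 13.8
tcp_pos: [0.5276, -0.1806, 0.0419]
orientation: [0.148, 3.137, 0.001]
contact_force: [-5.4, 1.2, 13.0]
grip_width: 0.023
gripper_force: 61.1
```

```bash
python3 -m crank '[[0,0,-0.07,0,0,0],[0,0,0,0,0,0]]' - 40
python3 -m crank '[[-0.15,0,0,0,0,0],[-0.2,0,0,0,0,0],[-0.2,0,0,0,0,0],[-0.2,0,0,0,0,0],[-0.1,0,0,0,0,0],[0,0,0,0,0,0]]'
python3 to.py .5265 -.1802 .042 -5.4
```

```text
clock: 14.0
tcp_pos: [0.5278, -0.1802, 0.0421]
orientation: [0.147, 3.138, -0.0]
contact_force: [-0.5, 0.0, -0.9]
grip_width: 0.023
gripper_force: 59.1
clock: 14.6
tcp_pos: [0.5453, -0.1818, 0.042]
orientation: [0.147, 3.137, -0.0]
contact_force: [-1.9, 1.0, 3.9]
grip_width: 0.023
gripper_force: 59.9
tcp [ 0.5453 -0.1818  0.042 ] t 14.6 j [-0.11  0.6   0.42  1.96 -0.39  0.66  2.04] F [-1.9  1.   3.9]
shift now [ 0.94 -0.01  0.  ] in target axes [ 0.94 -0.01  0.  ] turn [-0.     0.001  0.001] w 0.023
```

```bash
python3 -m crank '[[-0.15,0,-0.03,0,0,0],[-0.2,0,0,0,0,0],[-0.2,0,0,0,0,0],[-0.2,0,0,0,0,0],[-0.1,0,0,0,0,0],[0,0,0,0,0,0]]'
python3 -m crank '[[-0.15,0,-0.02,0,0,0],[-0.2,0,0,0,0,0],[-0.2,0,0,0,0,0],[-0.2,0,0,0,0,0],[-0.1,0,0,0,0,0],[0,0,0,0,0,0]]'
python3 to.py .5265 -.1802 .042 -5.4
```

```text
clock: 15.2
tcp_pos: [0.5617, -0.1833, 0.0423]
orientation: [0.147, 3.138, -0.0]
contact_force: [-0.2, -0.1, -2.4]
grip_width: 0.0232
gripper_force: 59.0
clock: 15.8
tcp_pos: [0.5788, -0.1848, 0.0429]
orientation: [0.147, 3.138, 0.0]
contact_force: [0.4, 1.2, -2.1]
grip_width: 0.0233
gripper_force: 59.0
tcp [ 0.5788 -0.1848  0.0429] t 15.8 j [-0.1   0.64  0.42  1.88 -0.39  0.7   2.02] F [ 0.4  1.2 -2.1]
shift now [ 2.62 -0.01  0.04] in target axes [ 2.62 -0.02  0.04] turn [0.    0.    0.001] w 0.0233
```

```bash
python3 -m crank '[[-0.1,0,0.02,0,0,0],[-0.1,0,0,0,0,0],[-0.1,0,0,0,0,0],[-0.1,0,0,0,0,0]]'
python3 -m crank '[[-0.1,0,0,0,0,0],[-0.1,0,0,0,0,0],[-0.1,0,0,0,0,0],[-0.1,0,0,0,0,0]]'
python3 -m crank '[[-0.1,0,0,0,0,0],[-0.1,0,0,0,0,0],[-0.1,0,0,0,0,0],[-0.1,0,0,0,0,0]]'
```

```text
clock: 16.2
tcp_pos: [0.5863, -0.1855, 0.0424]
orientation: [-0.147, -3.138, -0.001]
contact_force: [-0.1, 1.9, -2.5]
grip_width: 0.0233
gripper_force: 59.1
clock: 16.6
tcp_pos: [0.5939, -0.1862, 0.0423]
orientation: [-0.147, -3.137, -0.001]
contact_force: [-1.8, 3.2, -1.2]
grip_width: 0.0232
gripper_force: 59.3
clock: 17.0
tcp_pos: [0.6019, -0.1869, 0.0423]
orientation: [-0.147, -3.137, -0.001]
contact_force: [-0.8, 2.8, -2.2]
grip_width: 0.023
gripper_force: 59.3
```

```bash
python3 -m crank '[[-0.1,0.02,0,0,0,0],[-0.1,0,0,0,0,0],[-0.1,0,0,0,0,0]]'
python3 -m crank '[[-0.1,0,0,0,0,0],[-0.1,0,0,0,0,0]]'
```

```text
clock: 17.3
tcp_pos: [0.6088, -0.1872, 0.0425]
orientation: [0.147, 3.138, 0.0]
contact_force: [-0.3, 2.9, -2.8]
grip_width: 0.0233
gripper_force: 59.2
clock: 17.5
tcp_pos: [0.6125, -0.1877, 0.0425]
orientation: [0.147, 3.138, 0.0]
contact_force: [-0.8, 3.0, -3.0]
grip_width: 0.023
gripper_force: 59.2
```

```bash
python3 -m crank '[[-0.1,0,0,0,0,0],[-0.1,0,0,0,0,0]]'
```

```text
clock: 17.7
tcp_pos: [0.6152, -0.188, 0.0423]
orientation: [-0.147, -3.136, -0.001]
contact_force: [-5.6, 5.3, 0.8]
grip_width: 0.0228
gripper_force: 59.6
```

```bash
python3 -m crank '[[-0.05,0.02,0,0,0,0],[0,0,0,0,0,0]]'
```

```text
clock: 17.9
tcp_pos: [0.6162, -0.188, 0.0423]
orientation: [-0.148, -3.136, -0.0]
contact_force: [-4.6, 2.7, -0.0]
grip_width: 0.0231
gripper_force: 59.6
```

```bash
python3 -m crank '[[-0.05,0,0,0,0,0],[0,0,0,0,0,0]]'
```

```text
clock: 18.1
tcp_pos: [0.6169, -0.1881, 0.0423]
orientation: [-0.148, -3.136, -0.001]
contact_force: [-4.7, 4.0, 1.0]
grip_width: 0.0228
gripper_force: 59.6
```

```bash
python3 -m crank '[[-0.05,0,0,0,0,0],[0,0,0,0,0,0]]'
```

```text
clock: 18.3
tcp_pos: [0.6181, -0.1883, 0.0423]
orientation: [-0.148, -3.136, -0.0]
contact_force: [-4.3, 3.6, 0.7]
grip_width: 0.0232
gripper_force: 59.5
```

```bash
python3 -m crank '[[-0.05,0.02,0,0,0,0],[-0.05,0,0,0,0,0],[-0.05,0,0,0,0,0]]'
python3 -m crank '[[-0.05,0,0,0,0,0],[-0.05,0,0,0,0,0]]'
```

```text
clock: 18.6
tcp_pos: [0.6203, -0.1884, 0.0423]
orientation: [-0.149, -3.135, -0.0]
contact_force: [-6.5, 3.8, 2.2]
grip_width: 0.023
gripper_force: 59.8
clock: 18.8
tcp_pos: [0.6211, -0.1885, 0.0421]
orientation: [-0.149, -3.132, -0.001]
contact_force: [-13.0, 4.6, 7.1]
grip_width: 0.0228
gripper_force: 60.4
```

```bash
python3 -m crank '[[-0.05,0,0,0,0,0],[-0.05,0,0,0,0,0],[-0.05,0,0,0,0,0]]'
```

```text
clock: 19.1
tcp_pos: [0.6211, -0.1885, 0.0421]
orientation: [-0.15, -3.126, -0.004]
contact_force: [-22.0, 6.4, 15.1]
grip_width: 0.0232
gripper_force: 61.6
```

```bash
python3 -m crank '[[0.1,0,-0.02,0,0,0],[0,0,0,0,0,0]]'
```

```text
clock: 19.3
tcp_pos: [0.6211, -0.1885, 0.0424]
orientation: [-0.149, -3.131, -0.002]
contact_force: [-12.7, 5.2, 4.9]
grip_width: 0.0231
gripper_force: 60.1
```

```bash
python3 -m crank '[[0.05,0,0,0,0,0],[0,0,0,0,0,0]]'
```

```text
clock: 19.5
tcp_pos: [0.6211, -0.1885, 0.0424]
orientation: [-0.149, -3.133, -0.001]
contact_force: [-9.0, 4.3, 2.0]
grip_width: 0.0233
gripper_force: 59.7
```

```bash
python3 -m crank '[[0.05,0,0,0,0,0],[0,0,0,0,0,0]]'
```

```text
clock: 19.7
tcp_pos: [0.621, -0.1885, 0.0425]
orientation: [-0.149, -3.134, -0.0]
contact_force: [-5.6, 3.7, 0.2]
grip_width: 0.023
gripper_force: 59.5
```

```bash
python3 -m crank '[[0.05,0,0,0,0,0],[0,0,0,0,0,0]]'
```

```text
clock: 19.9
tcp_pos: [0.6203, -0.1884, 0.0425]
orientation: [-0.149, -3.135, -0.0]
contact_force: [-5.6, 3.4, 0.2]
grip_width: 0.0229
gripper_force: 59.4
```

```bash
python3 -m crank '[[0.05,0,0,0,0,0],[0,0,0,0,0,0]]'
```

```text
clock: 20.1
tcp_pos: [0.6194, -0.1883, 0.0425]
orientation: [-0.149, -3.135, -0.0]
contact_force: [-4.8, 2.8, -0.2]
grip_width: 0.023
gripper_force: 59.4
```

```bash
python3 -m crank '[[0.05,0,0,0,0,0],[0,0,0,0,0,0]]'
```

```text
clock: 20.3
tcp_pos: [0.6185, -0.1882, 0.0425]
orientation: [-0.149, -3.135, -0.0]
contact_force: [-4.8, 2.9, -0.2]
grip_width: 0.0226
gripper_force: 59.3
```

```bash
python3 -m crank '[[0.05,0,0,0,0,0],[0,0,0,0,0,0]]'
```

```text
clock: 20.5
tcp_pos: [0.6182, -0.1882, 0.0426]
orientation: [-0.148, -3.136, 0.001]
contact_force: [-3.9, 1.7, -3.1]
grip_width: 0.0228
gripper_force: 59.1
```

```bash
python3 -m crank '[[0.05,0,0,0,0,0],[0,0,0,0,0,0]]'
```

```text
clock: 20.7
tcp_pos: [0.6181, -0.1881, 0.0427]
orientation: [0.148, 3.138, -0.001]
contact_force: [-1.8, 0.6, -5.7]
grip_width: 0.0229
gripper_force: 58.7
```

```bash
python3 -m crank '[[0.05,0,0,0,0,0],[0,0,0,0,0,0]]'
```

```text
clock: 20.9
tcp_pos: [0.618, -0.1881, 0.043]
orientation: [0.148, 3.136, -0.002]
contact_force: [2.5, -1.4, -8.3]
grip_width: 0.023
gripper_force: 58.4
```

The catch holds: the rack stopped pulling back 3.1 mm before the stop, i.e. buffer about 4.9 mm. I relax the arm and release.

```bash
python3 -m crank '[[-0.08,0,0.03,0,0,0],[0,0,0,0,0,0]]' - 20
python3 -m crank '[[0,0,0,0,0,0],[0,0,0,0,0,0],[0,0,0,0,0,0],[0,0,0,0,0,0],[0,0,0,0,0,0],[0,0,0,0,0,0]]' 0.8
python3 -m crank '[[0,0,-0.3,0,0,0],[0,0,-0.5,0,0,0],[0,0,-1,0,0,0],[0,0,-1,0,0,0],[0,0,-1,0,0,0],[0,0,-1,0,0,0],[0,0,-1,0,0,0],[0,0,-1,0,0,0],[0,0,-1,0,0,0],[0,0,-1,0,0,0],[0,0,0,0,0,0],[0,0,0,0,0,0]]'
python3 - <<'E'
from h import *
f=grab('side'); save(f,'end.png',(230,180,390,270),4.5)
yaw=np.radians(-5.4); A=np.array([[np.cos(yaw),np.sin(yaw)],[-np.sin(yaw),np.cos(yaw)]]); o=np.array([.62107,-.1891])
for q in (f,grab('top')):
    L=(q['W'][...,:2]-o)@A.T*1000; Z=q['W'][...,2]; m=(abs(L[...,1])<16)&(L[...,0]>-60)&(L[...,0]<72)&(Z>.04)&(Z<.1)
    print(m.sum(),np.percentile(L[m],[0,1,3,50,99],axis=0).round(1).tolist(),np.percentile(Z[m],[1,99]))
E
```

```text
clock: 21.1
tcp_pos: [0.6181, -0.188, 0.0424]
orientation: [-0.148, -3.137, -0.0]
contact_force: [-4.4, 1.6, -0.4]
grip_width: 0.0228
gripper_force: 59.4
clock: 21.7
tcp_pos: [0.619, -0.1876, 0.0424]
orientation: [0.147, 3.138, -0.0]
contact_force: [-0.1, 0.7, 0.2]
grip_width: 0.068
gripper_force: 0.0
clock: 22.9
tcp_pos: [0.6189, -0.1877, 0.2189]
orientation: [0.147, 3.137, 0.0]
contact_force: [-0.6, -0.0, -0.4]
grip_width: 0.068
gripper_force: 0.0
606 [[-17.8, -13.5], [-17.1, -13.1], [-16.7, -12.5], [25.9, -6.1], [70.8, 10.6]] [0.04069248 0.09239369]Traceback (most recent call last):
  File "<stdin>", line 6, in <module>
    return _quantile_unchecked(
        a, q, axis, out, overwrite_input, method, keepdims, weights)
    return _ureduce(a,
                    func=_quantile_ureduce_func,
    ...<5 lines>...
                    overwrite_input=overwrite_input,
                    method=method)
    r = func(a, **kwargs)
    result = _quantile(arr,
                       quantiles=q,
    ...<2 lines>...
                       out=out,
                       weights=wgt)
    slices_having_nans = np.isnan(arr[-1, ...])
                                  ~~~^^^^^^^^^
IndexError: index -1 is out of bounds for axis 0 with size 0
```

View pics/end.png

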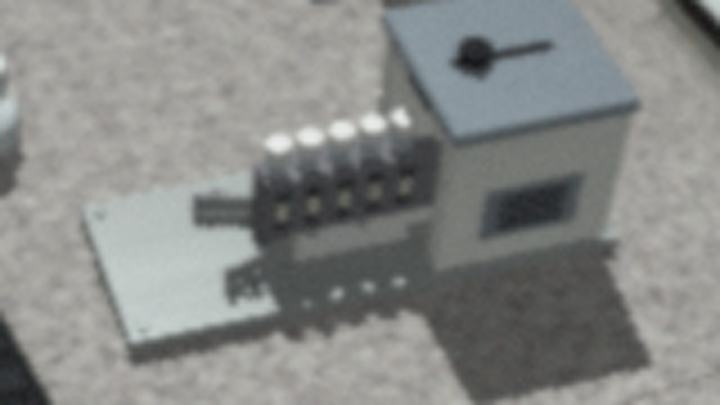

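The rack stands upright in the lane, nose under the hood at (430,180) in the crop. Its rear is at loader x = -17 mm, so the nose is at 93 mm, still where the catch took it. The gripper is clear, so I hand in.

```bash
python3 -c "
from bench import r
print(r.hand_in())"
```

```text
the job is handed in; nothing more can be done
None
```

I loaded the rack nose first and handed the job in; the catch appears to hold it, with the buffer pressed back about 5 mm by my estimate, but the push peaked at about 22 N, over the 20 N ramming mark though under the 35 N failure limit, and no verdict was returned.

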